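Pin the microscope lamp's swing link into its yoke

ROBOT

A 6-joint arm with a two-finger parallel gripper is mounted at the origin on the work surface. World frame = base frame: x ahead of the robot, y to its left, z up, the work surface at z = 0. Lengths are in mm, angles in rad, forces in N, time in s.
With the tool pointing down it reaches from about 300 to 775 mm from the base axis. Payload 14.6 kg.
Tool frame: the origin (TCP) lies midway between the tips of the shut fingers; the grasp point (between the pads) lies 19 mm behind it (manip.tcp_to_grasp is the distance from the TCP to the grasp point, in mm); z points along the fingers, x is the direction in which the jaws open and shut, and the axes are right-handed (so a half turn about z gives the same grasp; the last joint's range is limited). The gripper opens to 94 mm and grips with 3 to 60 N. Pads are 16 mm wide; open, the fingers measure 119 mm over their backs; the gripper's body (75 mm by 177 mm) begins 78 mm behind the grasp point.
Start: joints at [-1.41, 0.3, 1.521, -0, 1.321, -0.067], TCP at [124.203, -535.783, 205.446] pointing down, gripper open.
Joint ranges: [-3.03, 3.03], [-0.79, 2.21], [0.23, 2.52], [-1.04, 4.18], [0, 3.07], [-2.55, 2.55]. Speed limits (rad/s): [2.22, 2.22, 2.57, 3.14, 3.14, 3.14].

INTERFACE

Orientations are given as [roll, pitch, yaw] about the fixed x, y, z axes, in that order (R = Rz(yaw) Ry(pitch) Rx(roll)).
In Python, from cell import manip gives the robot as it stands.
- The arm moves only by the tool arm_command, never from a script. Its argument "steps" is a list of rows, each a list of 3 entries, a list of its own where there are three numbers: the opening, from 0 (shut) to 1 (fully open), then the shift along the tool's x, y, z in cm, then the turn about the tool's z in rad. A call has 1 to 5 rows; each row shifts and turns the commanded pose from where the row before left it, along the tool's axes as they then stand; what a row does not reach is not made up. A row lasts 1/12 s, in which the tool goes at most 41.7 mm and 7.16 degrees, less where a joint would pass 70% of its speed; a pose out of reach is approached as far as the arm can. A call with a gripper value outside its range is refused whole. The fingers move at their own pace and stop on an object; "force" is the grip in N (left out, the last holds). Time passes only in rows, so rows that do not move let the fingers close. It gives the time, the measured TCP pose, the force and the opening at its end, in the units of the state.
- manip.read_state(): the state, without advancing time (a new reading comes with each control period).
- manip.camera(name): name is "scene" or "top" or "wrist"; returns (picture, depth): 400x640x3 uint8, red, green, blue; 400x640 float32, mm along the optical axis (not along the pixel's ray), 0 where there is no reading.
- manip.calibration(name): a dict with "fx", "fy", "cx", "cy" (pixels), "R" (3x3) and "t" (3): a world point X has camera coordinates R X + t; the wrist camera has in their place "tool_from_camera" (4x4, takes a point from camera to tool coordinates, whose origin is the TCP and whose axes are the tool frame's). Camera axes: x right, y down, z forward; pixel columns grow to the right and rows downward; lengths in mm; the calibration is good to about 2 mm. A picture is of the moment at which its call begins: read the wrist's pose just before it. calibration takes no time and is no camera call.
- manip.sign_off(): hands the job in, once; it reports no verdict.
The state is a dict: "clock": time; "joints": joint angles; "qd": joint speeds; "effort": joint torques, N m; "eef_pos": TCP position; "eef_rot": TCP orientation; "wrist_force": force on the tool from outside, world axes, zero at the start; "moment": the same for the moment, N m; "finger_gap": finger opening in mm.
Only numpy, scipy, OpenCV 4.12 (cv2) and the standard library are available. Lean on these libraries where they do the work, as an engineer would, in place of code of your own. Each camera call takes 0.05 s, during which the arm holds its last target.

TASK

Swing the lamp's link by its black upright handle until it lies in line with its bracket, its end between the two ears of the yoke. Then take the long pin with the tall square grip from the parking block, go down through the slot of the upper ear, find by feel the sliding eye at the link's end, which stands too far back towards the pivot, draw it out with the pin until the pin drops through the lower ear's hole too, and seat its flange flush on the upper ear. Never force the pin; let go of it there, and do not disturb the short spare pin, the bottle, the slide box or the beaker.

Things in the scene. Friction and masses are not known exactly. Their poses are not given: they have to be found in the camera images.
- bracket: Fixed lamp bracket: white base plate 110 x 250 x 12 mm on the bench; origin at the centre of its underside, x across it, y along it towards the yoke, z up. The link's vertical pivot axis stands at (0, -100) mm, the lower ear's hole axis at (0, 70) mm. Over 45 N on the pin from yoke, link and eye, all contacts added, counts as forcing it.
- yoke_top (a point): On the upper ear's top face (68 mm above the bench), over the lower ear's hole; axes as the bracket. Two level ears 10 mm thick, 36 mm wide, heights 30-40 and 58-68 mm, joined by a web at +y. Lower ear: vertical 13 mm round hole here, 18 mm free below. Upper ear: slot 13 mm wide along y, from 6.5 mm beyond this point (+y) to 32.5 mm back (-y). Both chamfered 1.5 mm.
- link: Flat steel link 24 mm wide at heights 44-54 mm, turning level about the bracket's pivot; stiff hinge (0.3 N m friction, no spring), stays where left. Origin on the pivot axis; y runs along it to its eye. With the bracket's yaw it is in line; it starts 0.25-0.55 rad out to the bracket's -x side and can go 0.2 rad past the line. A lamp head sits at the pivot, 94 mm high.
- link_handle (a point): Middle of the black upright round handle on the link: 16 mm in diameter, heights 54 to 100 mm (this point 77 mm), 80 mm from the pivot. The eye, a 32 x 40 x 10 mm plate with a sharp-edged 13 mm hole, is not measured: it slides stiffly along y in the link's end (6 N friction, no spring), its hole 144 to 166 mm from the pivot at the start; it is to be drawn out to 170 mm.
- rack: Fixed grey parking block 50 x 130 x 55 mm (x, y, z), origin at the centre of its underside; two vertical 15 mm through holes at y = -30 and +30 mm hold the pin and the spare pin, either way round.
- pin_grip (a point): On the axis of the steel pin (about 90 g), mid grip, 27 mm above its flange's underside. Square grip 18 x 18 mm, sides along this frame's x and y, 5 to 45 mm above that underside; round flange 26 mm, 5 mm thick; shank 12 mm in diameter, 46 mm long, its lowest 8 mm tapering to a 9 mm flat nose. It stands in the parking block, flange on its top (55 mm); z up along the pin.
- pin_seat (a point): Centre of the underside of the same pin's flange: comes to lie on yoke_top when the pin is home.
- spare: Short spare pin in the other hole of the parking block, not to be used: flat head 28 mm in diameter and 7 mm thick, shank 22 mm. Origin at the centre of its head's underside. Leave alone.
- stain: Brown bottle 50 mm in diameter, 105 mm tall, origin under its centre. Leave alone.
- slidebox: Open blue slide box 90 x 130 x 35 mm, origin under its centre. Leave alone.
- beaker: White beaker 64 mm in diameter, 85 mm tall, origin under its centre. Leave alone.

How it is judged:
By the outcome, as a careful person would: the job done as asked, in the order asked, and still so for the second after the job is handed in, with the robot touching nothing.
It also fails if it takes over 72 s, if anything falls off the work surface, if the arm or the gripper's body presses on something with over 40 N, if the wrist force passes 120 N, or if a joint passes its speed limit or range.

## Working session

There is one attempt and no reset: what is moved stays moved. The work goes in short steps, Python scripts to look and compute and a tool call to move; the robot and the scene stay as the last step left them, time stands still between calls to the robot, and variables do not carry over. Pictures are saved under pics/ and viewed, and the job is handed in when it is done.

Besides the shell and the picture viewer there is one more tool, called after "Call:" as a command line: name --argument value ..., lists and objects as JSON in quotes. arm_command: Moves the arm, as the interface text tells. Its arguments: {"type":"object","properties":{"steps":{"type":"array","items":{"type":"array"}},"force":{"type":"number"}},"required":["steps"]}

```bash
ls; mkdir -p pics
cat > h.py <<'E'
import numpy as np, cv2
from cell import manip
from scipy.spatial.transform import Rotation as Ro
def save(n,p): cv2.imwrite(f'pics/{n}.png',cv2.cvtColor(p,cv2.COLOR_RGB2BGR))
def cam(name):
    s=manip.read_state(); p,d=manip.camera(name); c=manip.calibration(name)
    K=np.array([[c['fx'],0,c['cx']],[0,c['fy'],c['cy']],[0,0,1]])
    if name=='wrist':
        T=np.array(c['tool_from_camera']); W=np.eye(4)
        W[:3,:3]=Ro.from_euler('xyz',s['eef_rot']).as_matrix(); W[:3,3]=s['eef_pos']
        C=W@T
    else:
        R=np.array(c['R']);t=np.array(c['t']); C=np.eye(4); C[:3,:3]=R.T; C[:3,3]=-R.T@t
    return p,d,K,C
def pts(d,K,C):
    v,u=np.mgrid[:d.shape[0],:d.shape[1]]
    X=np.stack([(u-K[0,2])/K[0,0]*d,(v-K[1,2])/K[1,1]*d,d],-1)
    return X@C[:3,:3].T+C[:3,3]
def ray(u,v,z,K,C):
    r=C[:3,:3]@np.array([(u-K[0,2])/K[0,0],(v-K[1,2])/K[1,1],1]); o=C[:3,3]
    return o+r*(z-o[2])/r[2]
E
python3 - <<'E'
from h import *
print(manip.read_state())
for n in ('scene','top','wrist'):
    p,d,K,C=cam(n); save(n+'0',p); np.savez(f'{n}0.npz',p=p,d=d,K=K,C=C); print(n,C.round(3).tolist(),K[0,0])
E
```

```text
pics
{'clock': 0.0, 'joints': array([-1.40958464e+00,  3.00428294e-01,  1.52159464e+00, -2.50494021e-05,
        1.32069045e+00, -6.65901355e-02]), 'qd': array([ 0.00110464, -0.00013751, -0.0003379 , -0.00171942, -0.00099128,
        0.00034874]), 'effort': array([-8.16627271e-04, -5.31809092e+01, -3.52740777e+01,  7.08568026e-02,
        2.44136655e-02, -9.26714347e-05]), 'eef_pos': array([ 124.16339168, -535.5286023 ,  204.90407414]), 'eef_rot': array([-3.14154229e+00,  1.11985763e-03, -1.34298827e+00]), 'wrist_force': array([-0.31909607,  0.62232983, -0.09194843]), 'moment': array([ 0.02562516,  0.02792852, -0.00572737]), 'finger_gap': 94.2118873178246}
scene [[0.698, 0.577, -0.425, 1078.9], [0.716, -0.565, 0.41, -388.576], [-0.004, -0.59, -0.807, 968.9], [0.0, 0.0, 0.0, 1.0]] 389.2577670444026
top [[0.009, -0.985, 0.172, 387.912], [-1.0, -0.007, 0.011, 52.55], [-0.009, -0.172, -0.985, 1266.233], [0.0, 0.0, 0.0, 1.0]] 461.42511608884405
wrist [[0.225, -0.933, -0.281, 207.354], [-0.974, -0.216, -0.064, -514.505], [-0.001, 0.288, -0.958, 384.649], [0.0, 0.0, 0.0, 1.0]] 323.320622744306
```

View pics/scene0.png

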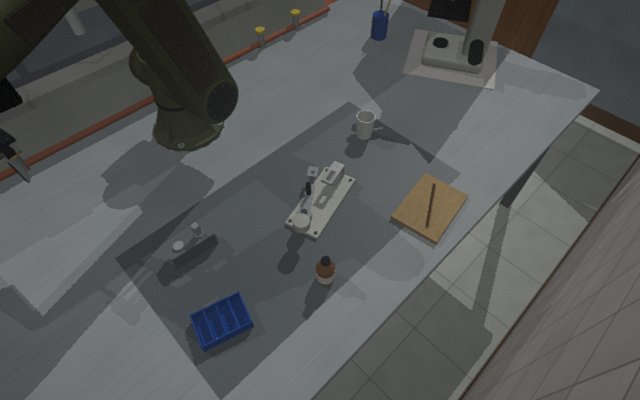

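View pics/top0.png

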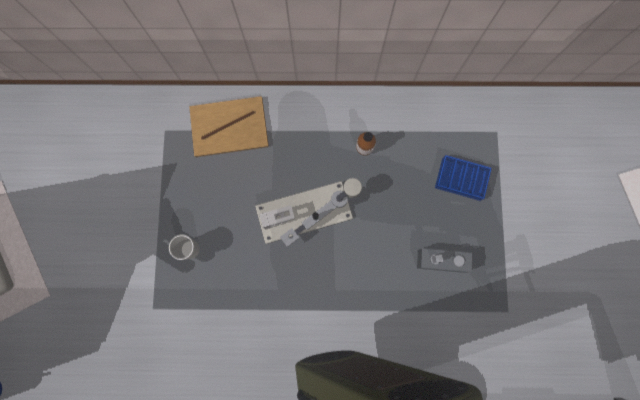

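View pics/wrist0.png

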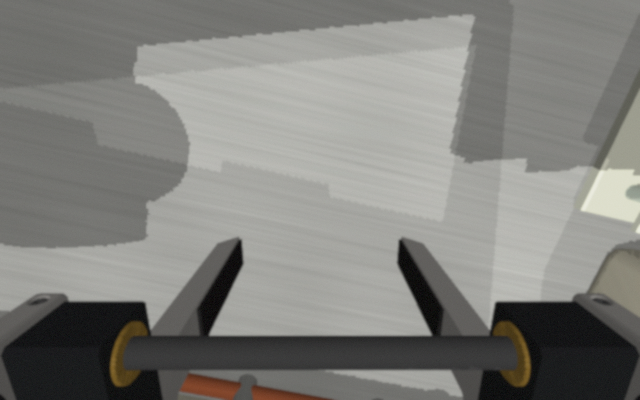

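The top view shows the bracket around (304,211), with the yoke at left and the lamp head near (352,187). The handle is at (315,216), the rack at (446,260), the bottle at (366,143), the box at (463,177) and the beaker at (181,247). Next I'll enlarge the bracket and rack.

Run:
```python
from h import *
z=np.load('top0.npz');p,d,K,C=[z[k] for k in 'pdKC']
a=cv2.resize(p[160:260,240:370],None,fx=6,fy=6,interpolation=cv2.INTER_CUBIC); save('topb',np.clip(a*1.5,0,255).astype('uint8'))
a=cv2.resize(p[235:285,405:485],None,fx=8,fy=8,interpolation=cv2.INTER_CUBIC); save('topr',np.clip(a*1.5,0,255).astype('uint8'))
P=pts(d,K,C)
for u,v in [(315,216),(352,187),(436,259),(459,261),(446,260),(280,215),(300,211),(290,238),(260,205),(181,247),(366,140),(463,177),(600,350)]: print(u,v,P[v,u].round(1))
z=np.load('scene0.npz');p,d,K,C=[z[k] for k in 'pdKC']
a=cv2.resize(p[150:250,270:370],None,fx=6,fy=6,interpolation=cv2.INTER_CUBIC); save('sceneb',np.clip(a*1.5,0,255).astype('uint8'))
a=cv2.resize(p[215:290,150:230],None,fx=7,fy=7,interpolation=cv2.INTER_CUBIC); save('scener',np.clip(a*1.5,0,255).astype('uint8'))
```

```text
315 216 [550.5  71.4 102.4]
352 187 [627.9 -23.5  95.5]
436 259 [ 444.4 -232.4  101. ]
459 261 [ 441.7 -301.1   61.7]
446 260 [ 444.1 -268.5   58.5]
280 215 [560.9 166.2  42.1]
300 211 [576.  114.   16.9]
290 238 [503.2 141.1   0.9]
260 205 [592.3 224.6  13.7]
181 247 [475.5 437.5   8.5]
366 140 [753.7 -60.6  98. ]
463 177 [ 671.9 -332.    27.8]
600 350 [ 215.6 -679.2   -2.6]
```

View pics/topb.png

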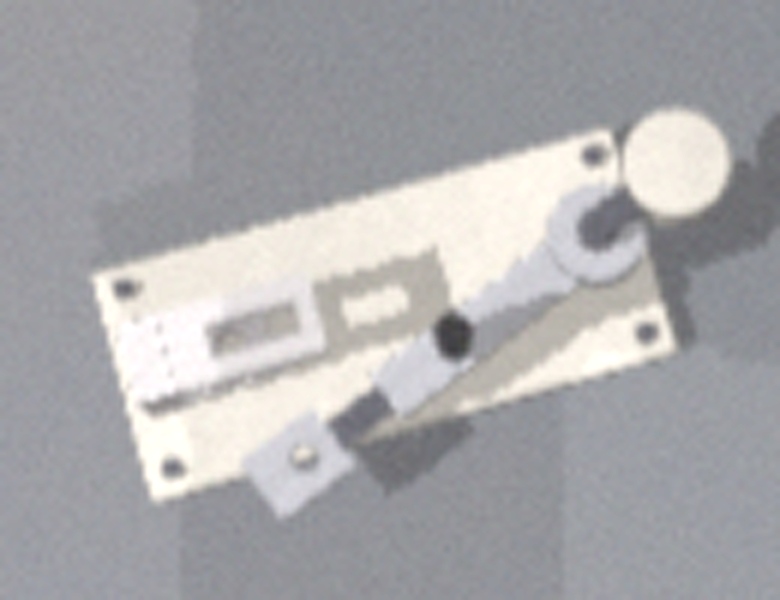

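View pics/topr.png

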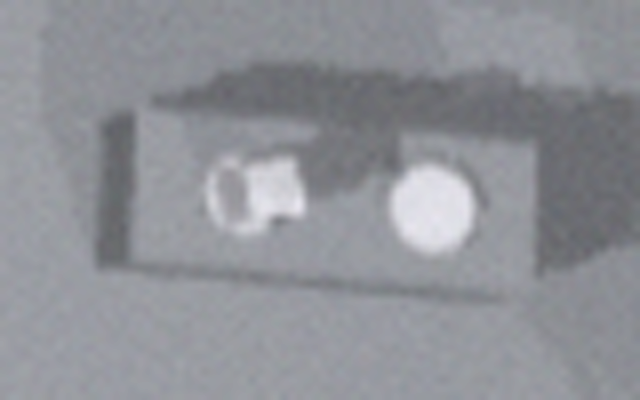

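View pics/sceneb.png

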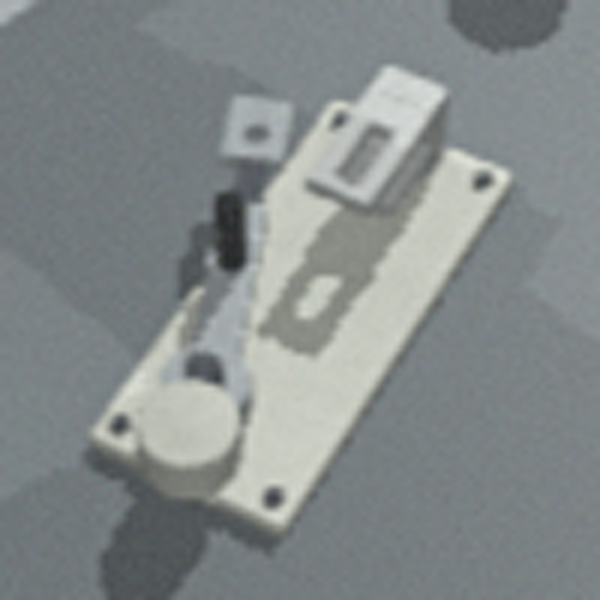

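View pics/scener.png

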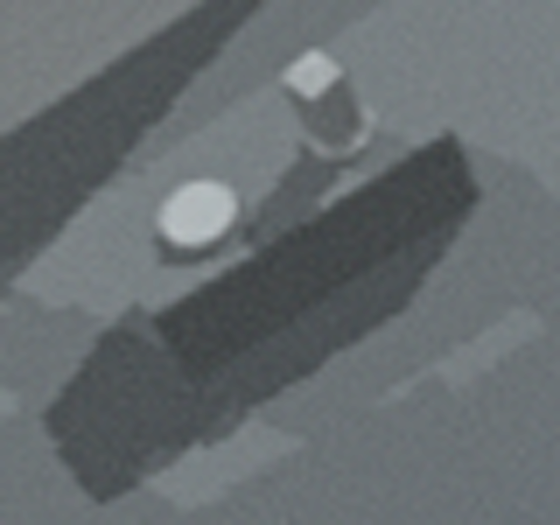

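Run:
```python
from h import *
z=np.load('top0.npz');p,d,K,C=[z[k] for k in 'pdKC']
f=lambda x,y,s,u0,v0:(u0+(x+.5)/s-.5,v0+(y+.5)/s-.5)
B=lambda x,y,h:ray(*f(x,y,6,240,160),h,K,C)
cs=np.array([B(*q,12) for q in [(93,275),(610,130),(677,350),(155,500)]])
print('corners',cs.round(1).tolist())
L=lambda a,b:np.linalg.norm(a-b)
print('sides',[L(cs[i],cs[(i+1)%4]).round(1) for i in range(4)])
c=cs.mean(0); yd=(cs[0]-cs[1]+cs[3]-cs[2])[:2]; yaw=np.arctan2(yd[1],yd[0])-np.pi/2
print('c',c,'yaw',yaw)
y=np.array([-np.sin(yaw),np.cos(yaw)]); x=np.array([np.cos(yaw),np.sin(yaw)])
piv=c[:2]-100*y; yk=c[:2]+70*y; print('piv',piv,'yoke',yk)
h=B(454,333,100)[:2]; print('handle',h,L(h,piv))
e=B(303,457,54)[:2]; print('eye',e,L(e,piv),'at',(e-c[:2])@x,(e-c[:2])@y)
for w in (h,e):
  w=w-piv; print('link angle from y', np.arctan2(w@x,w@y))
print('handle target',piv+80*y)
sl=[B(*q,68)[:2] for q in [(208,330),(296,302),(300,330),(212,352)]]
print('slot c',np.mean(sl,0), [((q-c[:2])@x,(q-c[:2])@y) for q in sl])
R=lambda x,y,h:ray(*f(x,y,8,405,235),h,K,C)
rc=np.array([R(*q,55) for q in [(135,108),(535,138),(535,295),(130,265)]])
print('rack',rc.mean(0),[L(rc[i],rc[(i+1)%4]).round(1) for i in range(4)]); rd=rc[0]-rc[1]+rc[3]-rc[2]; print('rack y yaw',np.arctan2(rd[1],rd[0])-np.pi/2)
print('grip top',R(276,188,100),'flange',R(238,195,60),'spare',R(432,207,62))
```

```text
corners [[591.3, 238.4, 12.0], [661.1, 0.9, 12.0], [558.6, -29.7, 12.0], [488.3, 206.9, 12.0]]
sides [np.float64(247.5), np.float64(107.0), np.float64(246.9), np.float64(107.8)]
c [574.82139579 104.12541755  12.        ] yaw 0.2873505119317614
piv [603.16263266   8.22560372] yoke [554.98252998 171.25528723]
handle [553.19628407  70.81584727] 80.08854212338467
eye [504.28156959 137.27180292] 162.57424814960115 at -58.25346640736608 51.77918109192037
link angle from y -0.3863584217633307
link angle from y -0.3664668720447461
handle target [580.48964316  84.94545478]
slot c [559.06352031 158.80433866] [(np.float64(5.3016036411647), np.float64(76.44260208328106)), (np.float64(6.608922688702614), np.float64(36.14859732413023)), (np.float64(-5.817649368820175), np.float64(37.742960391550184)), (np.float64(-4.553239761209338), np.float64(77.27768166125313))]
rack [ 445.05103812 -270.16905684   55.        ] [np.float64(130.0), np.float64(50.6), np.float64(130.7), np.float64(50.9)]
rack y yaw -0.06582777837171694
grip top [ 446.87945881 -240.37925562  100.        ] flange [ 446.54614799 -238.07178186   60.        ] spare [ 443.12924298 -299.94869165   62.        ]
```

```bash
cat >> h.py <<'E'
def plan(pos,yaw,n,grip=1,start=None):
    s=manip.read_state()
    p=np.array(s['eef_pos'] if start is None else start[:3],float); y=s['eef_rot'][2] if start is None else start[3]
    pos=np.array(pos,float); dy=(yaw-y+np.pi/2)%np.pi-np.pi/2 if n<0 else yaw-y
    n=abs(n); step=(pos-p)/n; dt=round(dy/n,3)   # turn about tool z (down) = -dyaw
    out=[]; q=p.copy()
    for i in range(n):
        X=np.array([np.cos(y),np.sin(y),0]);Y=np.array([np.sin(y),-np.cos(y),0]);Z=np.array([0,0,-1.])
        D=p+step*(i+1)-q; sh=np.round([D@X/10,D@Y/10,D@Z/10],2)
        q=q+10*(sh[0]*X+sh[1]*Y+sh[2]*Z); y+=dt
        out.append([grip,sh.tolist(),round(-dt,3)])
    for i in range(0,n,5): print(str(out[i:i+5]).replace(' ',''))
    print('end',q.round(1),round(y,3))
E
python3 -c "
from h import *
plan([548,71,205.4],0.66,20,start=[124.2,-535.8,205.4,-1.343])"
```

```text
[[1,[-2.48,-2.75,0.0],-0.1],[1,[-2.19,-2.98,0.0],-0.1],[1,[-1.88,-3.19,0.0],-0.1],[1,[-1.55,-3.36,0.0],-0.1],[1,[-1.21,-3.49,0.0],-0.1]]
[[1,[-0.86,-3.61,0.0],-0.1],[1,[-0.49,-3.66,0.0],-0.1],[1,[-0.12,-3.7,0.0],-0.1],[1,[0.24,-3.69,0.0],-0.1],[1,[0.62,-3.65,0.0],-0.1]]
[[1,[0.97,-3.57,0.0],-0.1],[1,[1.33,-3.46,0.0],-0.1],[1,[1.66,-3.3,0.0],-0.1],[1,[1.99,-3.13,0.0],-0.1],[1,[2.29,-2.9,0.0],-0.1]]
[[1,[2.57,-2.67,0.0],-0.1],[1,[2.82,-2.4,0.0],-0.1],[1,[3.04,-2.1,0.0],-0.1],[1,[3.24,-1.79,0.0],-0.1],[1,[3.4,-1.45,0.0],-0.1]]
end [548.   71.  205.4] 0.657
```

Call:
arm_command --steps '[[1,[-2.5,-2.75,0],-0.1],[1,[-2.2,-3,0],-0.1],[1,[-1.9,-3.2,0],-0.1],[1,[-1.55,-3.35,0],-0.1],[1,[-1.2,-3.5,0],-0.1]]'

```text
clock: 0.57
eef_pos: [230.8, -382.0, 205.3]
eef_rot: [-3.141, 0.0, -0.838]
wrist_force: [0.5, -0.8, -0.6]
finger_gap: 94.0
```

Call:
arm_command --steps '[[1,[-0.85,-3.6,0],-0.1],[1,[-0.5,-3.65,0],-0.1],[1,[-0.1,-3.7,0],-0.1],[1,[0.25,-3.7,0],-0.1],[1,[0.6,-3.65,0],-0.1]]'

```text
clock: 0.98
eef_pos: [336.8, -230.4, 205.5]
eef_rot: [3.142, -0.0, -0.338]
wrist_force: [0.6, -0.2, 0.1]
finger_gap: 94.1
```

Call:
arm_command --steps '[[1,[1,-3.55,0],-0.1],[1,[1.35,-3.45,0],-0.1],[1,[1.65,-3.3,0],-0.1],[1,[2,-3.1,0],-0.1],[1,[2.3,-2.9,0],-0.1]]'

```text
clock: 1.4
eef_pos: [443.3, -79.3, 205.5]
eef_rot: [3.141, -0.0, 0.162]
wrist_force: [0.6, -1.1, -0.4]
finger_gap: 94.0
```

Call:
arm_command --steps '[[1,[2.55,-2.65,0],-0.1],[1,[2.8,-2.4,0],-0.1],[1,[3.05,-2.1,0],-0.1],[1,[3.25,-1.8,0],-0.1],[1,[3.4,-1.45,0],-0.1]]'

```text
clock: 1.82
eef_pos: [549.0, 72.4, 205.2]
eef_rot: [-3.141, 0.0, 0.662]
wrist_force: [-0.0, -0.8, 1.1]
finger_gap: 94.2
```

Call:
arm_command --steps '[[1,[0,0,0],0],[1,[0,0,0],0],[1,[0,0,0],0]]'

```text
clock: 2.07
eef_pos: [547.9, 70.1, 205.1]
eef_rot: [-3.141, 0.001, 0.656]
wrist_force: [-0.5, -1.1, -0.5]
finger_gap: 93.8
```

Run:
```python
from h import *
p,d,K,C=cam('wrist'); save('w1',p); np.savez('w1.npz',p=p,d=d,K=K,C=C); s=manip.read_state(); print(s)
```

```text
{'clock': 2.1167, 'joints': array([ 6.03172232e-02,  3.05380643e-01,  1.51407702e+00, -1.61370723e-04,
        1.32253607e+00, -5.94827047e-01]), 'qd': array([-1.18142351e-02, -1.00932927e-02,  1.86352494e-03, -1.20389093e-03,
        4.36148235e-05, -1.07075065e-03]), 'effort': array([ 1.03571299e+00, -5.25721622e+01, -3.54652977e+01,  7.65172625e-02,
        4.72291082e-02, -6.68199820e-03]), 'eef_pos': array([547.89427812,  69.71186606, 205.36361259]), 'eef_rot': array([-3.14149745e+00,  4.19837787e-04,  6.55183974e-01]), 'wrist_force': array([ 0.28426232,  0.45466124, -0.04124672]), 'moment': array([-0.00768718, -0.18654261,  0.00236656]), 'finger_gap': 94.01279796874442}
```

View pics/w1.png

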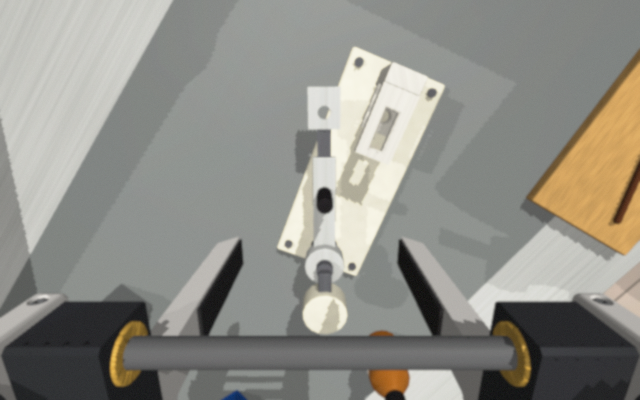

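The wrist view shows the bracket plate corners near (354,47), (444,85), (356,275) and (277,250). The handle is at (324,200), the eye hole at (323,112) and the slot around (384,128). I'll enlarge it to measure.

Run:
```python
from h import *
z=np.load('w1.npz');p,d,K,C=[z[k] for k in 'pdKC']
a=cv2.resize(p[40:160,290:450],None,fx=5,fy=5,interpolation=cv2.INTER_CUBIC); save('w1a',a)
a=cv2.resize(p[160:290,260:390],None,fx=4.5,fy=4.5,interpolation=cv2.INTER_CUBIC); save('w1b',a)
```

```text
(no output)
```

View pics/w1a.png

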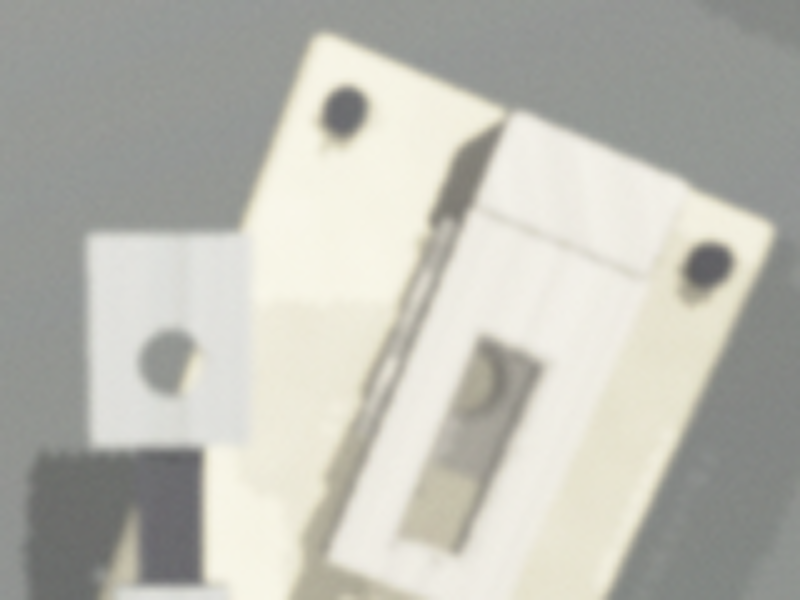

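View pics/w1b.png

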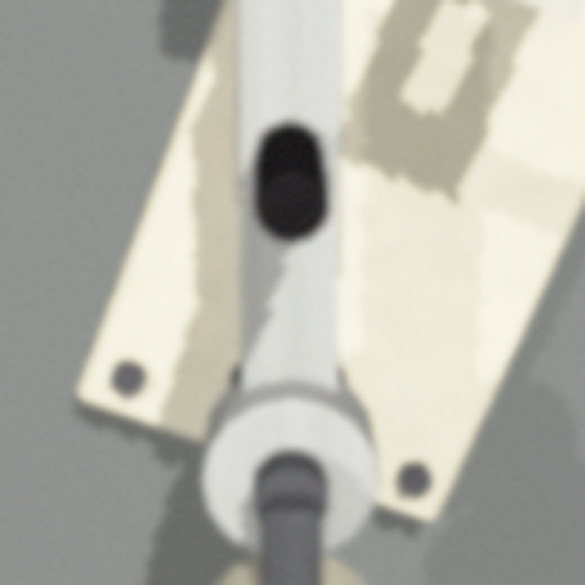

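Run:
```python
from h import *
z=np.load('w1.npz');p,d,K,C=[z[k] for k in 'pdKC']
f=lambda x,y,s,u0,v0:(u0+(x+.5)/s-.5,v0+(y+.5)/s-.5)
A=lambda x,y,h:ray(*f(x,y,5,290,40),h,K,C); B=lambda x,y,h:ray(*f(x,y,4.5,260,160),h,K,C)
L=lambda a,b:np.linalg.norm(a-b)
cs=np.array([A(320,32,12),B(80,400,12),B(432,520,12),A(777,222,12)])
print('sides',[L(cs[i],cs[(i+1)%4]).round(1) for i in range(4)])
c=cs.mean(0); yd=(cs[0]-cs[1]+cs[3]-cs[2])[:2]; yaw=np.arctan2(yd[1],yd[0])-np.pi/2
print('c',c,'yaw',yaw)
y=np.array([-np.sin(yaw),np.cos(yaw)]); x=np.array([np.cos(yaw),np.sin(yaw)])
piv=c[:2]-100*y; yk=c[:2]+70*y; print('piv',piv,'yoke',yk)
h=B(291,208,100)[:2]; print('handle',h,L(h,piv))
e=A(171,362,54)[:2]; print('eye',e,L(e,piv))
for w in (h,e):
  w=w-piv; print('ang',np.arctan2(w@x,w@y))
print('handle target',piv+80*y)
sl=[A(*q,68)[:2] for q in [(482,333),(548,362),(462,553),(398,530)]]
print('slot',[(((q-c[:2])@x).round(1),((q-c[:2])@y).round(1)) for q in sl],L(sl[0],sl[1]),L(sl[1],sl[2]))
v=sl[0]+sl[1]-sl[2]-sl[3]; print('slot yaw',np.arctan2(v[1],v[0])-np.pi/2)
P=pts(d,K,C); print(P[110,310],P[200,324],P[205,324],P[100,400])
```

```text
sides [np.float64(248.4), np.float64(106.3), np.float64(248.5), np.float64(107.0)]
c [575.13434073 104.84981445  12.        ] yaw 0.28778386864290373
piv [603.51713376   8.96229149] yoke [555.2663856  171.97108052]
handle [554.3447641   71.52074687] 79.57061189413378
eye [503.91999838 136.80953562] 162.06328149531655
ang -0.378376067731588
ang -0.3740405022750186
handle target [580.81089933  85.67230986]
slot [(np.float64(-6.9), np.float64(76.9)), (np.float64(6.9), np.float64(76.5)), (np.float64(6.5), np.float64(38.0)), (np.float64(-6.9), np.float64(37.6))] 13.788112566571545 38.575611127063816
slot yaw 0.2816184663516199
[491.99122841 130.03072472  53.52438018] [550.71569746  75.79310487  99.99333668] [553.61194791  72.0458129  100.19205183] [553.44042919 188.72814839  68.16751749]
```

Call:
arm_command --steps '[[1,[0.6,0.2,2.5],0],[1,[0,0,4],0],[1,[0,0,4],0],[1,[0,0,3.9],0],[1,[0,0,0],0]]'

```text
clock: 2.53
eef_pos: [550.3, 71.1, 55.1]
eef_rot: [-3.136, 0.009, 0.655]
wrist_force: [-0.5, -0.6, -0.7]
finger_gap: 93.8
```

Call:
arm_command --force 15 --steps '[[1,[0,0,0],0],[0,[0,0,0],0],[0,[0,0,0],0],[0,[0,0,0],0],[0,[0,0,0],0]]'

```text
clock: 2.95
eef_pos: [555.0, 72.6, 63.1]
eef_rot: [3.14, -0.002, 0.657]
wrist_force: [-0.1, -0.2, -0.3]
finger_gap: 70.7
```

Call:
arm_command --steps '[[0,[0,0,0],0],[0,[0,0,0],0],[0,[0,0,0],0]]'

```text
clock: 3.2
eef_pos: [554.4, 72.6, 61.7]
eef_rot: [3.141, -0.0, 0.657]
wrist_force: [-0.0, -0.4, -1.0]
finger_gap: 50.6
```

Call:
arm_command --steps '[[0,[0,0,0],0],[0,[0,0,0],0],[0,[0,0,0],0],[0,[0,0,0],0],[0,[0,0,0],0]]'

```text
clock: 3.62
eef_pos: [554.1, 72.5, 61.4]
eef_rot: [-3.141, 0.001, 0.657]
wrist_force: [-4.9, -1.0, 3.1]
finger_gap: 17.8
```

Call:
arm_command --steps '[[0,[0,0,0],0],[0,[0,0,0],0]]'

```text
clock: 3.78
eef_pos: [554.0, 72.6, 61.3]
eef_rot: [-3.141, 0.001, 0.657]
wrist_force: [-4.6, -1.3, 1.7]
finger_gap: 15.4
```

Call:
arm_command --steps '[[0,[0.3,0.005,0],0.037],[0,[0.3,0.005,0],0.037],[0,[0.3,0.005,0],0.037],[0,[0.3,0.005,0],0.037],[0,[0.3,0.005,0],0.037]]'

```text
clock: 4.2
eef_pos: [566.9, 80.4, 61.3]
eef_rot: [3.141, 0.001, 0.47]
wrist_force: [-2.3, -4.7, 1.0]
finger_gap: 15.8
```

Call:
arm_command --steps '[[0,[0.3,0.005,0],0.037],[0,[0.3,0.005,0],0.037],[0,[0.3,0.005,0],0.037],[0,[0.3,0.005,0],0.037],[0,[0.3,0.005,0],0.037]]'

```text
clock: 4.62
eef_pos: [580.9, 85.7, 61.3]
eef_rot: [3.141, 0.001, 0.285]
wrist_force: [-1.5, -5.3, 0.3]
finger_gap: 15.9
```

Call:
arm_command --steps '[[0,[0,0,0],0],[0,[0,0,0],0],[0,[0,0,0],0],[0,[0,0,0],0]]'

```text
clock: 4.95
eef_pos: [581.3, 85.8, 61.4]
eef_rot: [3.141, -0.001, 0.288]
wrist_force: [4.5, -4.1, -4.0]
finger_gap: 15.4
```

Call:
arm_command --steps '[[0.6,[0,0,0],0],[0.6,[0,0,0],0],[0.6,[0,0,0],0],[0.6,[0,0,0],0]]'

```text
clock: 5.28
eef_pos: [580.8, 86.4, 61.5]
eef_rot: [-3.141, -0.0, 0.287]
wrist_force: [0.1, 0.5, 0.2]
finger_gap: 39.0
```

Call:
arm_command --steps '[[0.6,[0,0,-1],0],[0.6,[0,0,-3],0],[0.6,[0,0,-4],0],[0.6,[0,0,-4],0],[0.6,[0,0,-2],0]]'

```text
clock: 5.7
eef_pos: [581.8, 86.4, 207.5]
eef_rot: [3.14, -0.006, 0.287]
wrist_force: [0.4, 0.0, 0.6]
finger_gap: 56.4
```

Call:
arm_command --steps '[[0.6,[0,0,0],0],[0.6,[0,0,0],0],[0.6,[0,0,0],0],[0.6,[0,0,0],0]]'

```text
clock: 6.03
eef_pos: [580.3, 86.2, 200.1]
eef_rot: [-3.141, 0.002, 0.287]
wrist_force: [-0.4, -0.5, 0.2]
finger_gap: 56.3
```

Run:
```python
from h import *
p,d,K,C=cam('wrist'); save('w2',p); np.savez('w2.npz',p=p,d=d,K=K,C=C); s=manip.read_state(); print(s['eef_pos'],s['eef_rot'],s['clock'])
a=cv2.resize(p[30:180,240:400],None,fx=5,fy=4,interpolation=cv2.INTER_CUBIC)
a=cv2.resize(p[20:140,240:400],None,fx=5,fy=5,interpolation=cv2.INTER_CUBIC); save('w2a',a)
a=cv2.resize(p[140:270,250:390],None,fx=4.5,fy=4.5,interpolation=cv2.INTER_CUBIC); save('w2b',a)
```

```text
[580.37171072  86.17070044 200.1101782 ] [-3.14108675e+00  2.30733107e-03  2.87042333e-01] 6.0833
```

View pics/w2a.png

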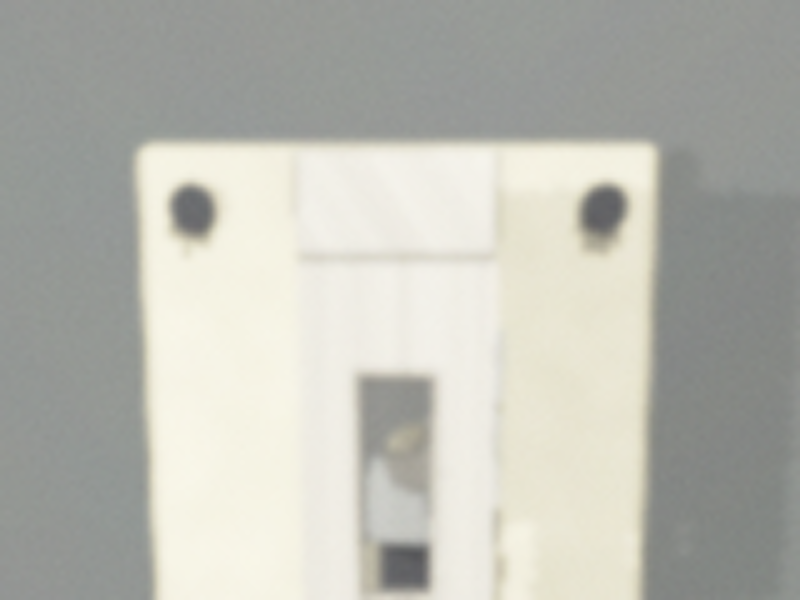

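View pics/w2b.png

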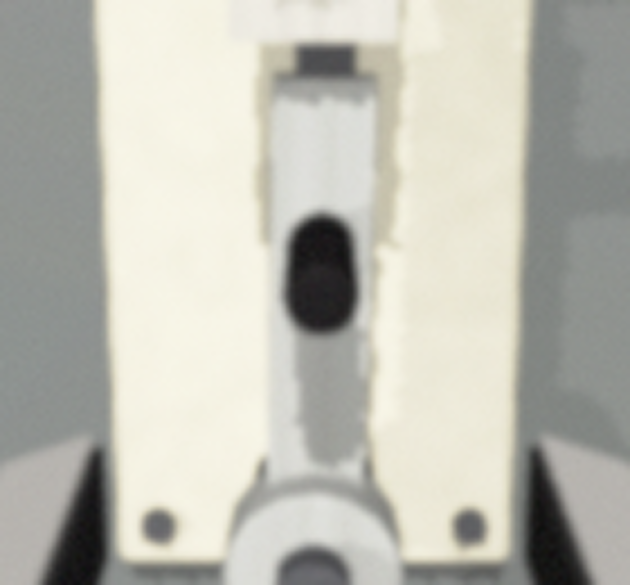

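Run:
```python
from h import *
z=np.load('w2.npz');p,d,K,C=[z[k] for k in 'pdKC']
f=lambda x,y,s,u0,v0:(u0+(x+.5)/s-.5,v0+(y+.5)/s-.5)
A=lambda x,y,h:ray(*f(x,y,5,240,20),h,K,C)[:2]; B=lambda x,y,h:ray(*f(x,y,4.5,250,140),h,K,C)[:2]
cs=[A(137,143,12),A(658,143,12),B(118,562,12),B(510,562,12)]
c=np.mean(cs,0); v=cs[0]+cs[1]-cs[2]-cs[3]; yaw=np.arctan2(v[1],v[0])-np.pi/2; print(c,yaw)
y=np.array([-np.sin(yaw),np.cos(yaw)]); x=np.array([np.cos(yaw),np.sin(yaw)])
piv=c-100*y
loc=lambda q:(((q-c)@x).round(1),((q-c)@y).round(1))
for n,q in dict(handle=B(321,297,100),linkL=B(271,130,54),linkR=B(376,130,54),linkL2=B(270,440,54),linkR2=B(372,440,54),neckL=B(297,60,52),neckR=B(357,60,52),hub=B(313,560,60),slotTL=A(358,375,68),slotTR=A(434,375,68),slotBL=A(357,590,68),earL=A(300,255,68),earR=A(497,255,68),holeL=A(385,455,54),holetop=A(420,424,54),holebot=A(416,490,54)).items(): print(n,loc(q), 'ang' , np.arctan2((q-piv)@x,(q-piv)@y).round(4))
print('yoke',c+70*y)
P=pts(d,K,C)
a=P[95:140,305:335,2]; print(P[111,318],P[120,322],P[135,323])
a=cv2.resize(p[85:150,300:345],None,fx=12,fy=9,interpolation=cv2.INTER_CUBIC); save('w2c',np.clip(a*1.3,0,255).astype('uint8'))
```

```text
[575.16319793 104.63401246] 0.2868062969871996
handle (np.float64(1.9), np.float64(-19.5)) ang 0.0234
linkL (np.float64(-9.4), np.float64(5.9)) ang -0.0886
linkR (np.float64(14.4), np.float64(5.9)) ang 0.135
linkL2 (np.float64(-10.4), np.float64(-69.9)) ang -0.3321
linkR2 (np.float64(14.3), np.float64(-69.9)) ang 0.442
neckL (np.float64(-3.5), np.float64(21.4)) ang -0.0286
neckR (np.float64(10.0), np.float64(21.4)) ang 0.0823
hub (np.float64(-0.0), np.float64(-98.9)) ang -0.0104
slotTL (np.float64(-7.0), np.float64(76.9)) ang -0.0397
slotTR (np.float64(6.9), np.float64(76.9)) ang 0.0389
slotBL (np.float64(-7.5), np.float64(38.2)) ang -0.0545
earL (np.float64(-17.2), np.float64(97.3)) ang -0.0872
earR (np.float64(18.1), np.float64(97.3)) ang 0.0914
holeL (np.float64(-2.3), np.float64(62.6)) ang -0.0141
holetop (np.float64(4.5), np.float64(68.4)) ang 0.0265
holebot (np.float64(3.7), np.float64(56.1)) ang 0.0238
yoke [555.36086813 171.77466881]
[556.59932228 163.85048723  40.05853524] [562.75383326 157.09876543  55.00786612] [567.83663929 143.46099275  52.95966602]
```

View pics/w2c.png

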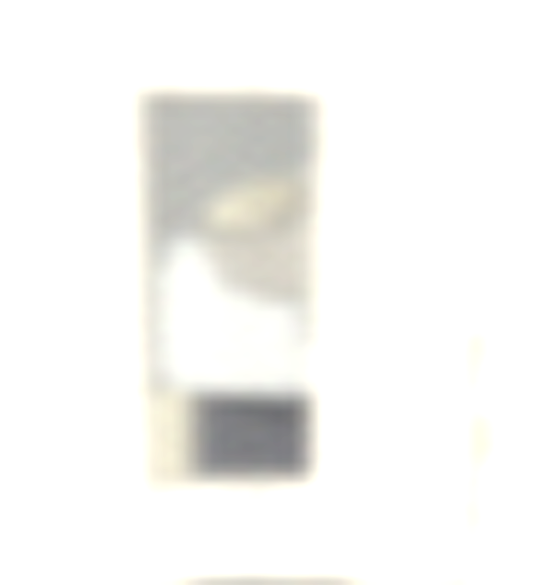

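Call:
arm_command --steps '[[0.6,[0.1,0,2.5],0],[0.6,[0,0,3.5],0],[0.6,[0,0,3.5],0],[0.6,[0,0,2.5],0],[0.6,[0,0,1.5],0]]'

```text
clock: 6.5
eef_pos: [579.9, 86.3, 62.2]
eef_rot: [-3.14, 0.005, 0.287]
wrist_force: [0.1, 0.5, 0.2]
finger_gap: 56.7
```

Call:
arm_command --steps '[[0.6,[0,0,0.4],0],[0.4,[0,0,0],0],[0,[0,0,0],0],[0,[0,0,0],0],[0,[0,0,0],0]]'

```text
clock: 6.92
eef_pos: [582.4, 86.6, 63.7]
eef_rot: [3.141, -0.002, 0.287]
wrist_force: [0.3, -0.4, 0.5]
finger_gap: 33.1
```

Call:
arm_command --steps '[[0,[0,0,0],0],[0,[0,0,0],0],[0,[0,0,0],0],[0,[0,0,0],0],[0,[0,0,0],0]]'

```text
clock: 7.33
eef_pos: [581.9, 86.5, 62.8]
eef_rot: [3.142, -0.0, 0.287]
wrist_force: [-2.9, 0.1, 5.9]
finger_gap: 15.7
```

Call:
arm_command --steps '[[0,[-0.1,0,0],0.01],[0,[-0.1,0,0],0.01],[0,[0,0,0],0],[0,[0,0,0],0],[0,[0,0,0],0]]'

```text
clock: 7.75
eef_pos: [580.5, 86.3, 62.9]
eef_rot: [-3.142, -0.002, 0.267]
wrist_force: [3.5, 3.7, 3.4]
finger_gap: 15.4
```

Call:
arm_command --steps '[[0.6,[0,0,0],0],[0.6,[0,0,0],0],[0.6,[0,0,0],0],[0.6,[0,0,0],0]]'

```text
clock: 8.08
eef_pos: [579.6, 85.8, 62.1]
eef_rot: [-3.142, 0.001, 0.267]
wrist_force: [0.5, -0.4, 0.7]
finger_gap: 38.9
```

Call:
arm_command --steps '[[0.6,[0,0,-1.5],0],[0.6,[0,0,-3],0],[0.6,[0,0,-4],0],[0.6,[0,0,-3.5],0],[0.6,[0,0,-1.5],0]]'

```text
clock: 8.5
eef_pos: [580.9, 86.0, 202.4]
eef_rot: [3.141, -0.005, 0.267]
wrist_force: [0.3, 0.1, 0.2]
finger_gap: 56.6
```

Call:
arm_command --steps '[[0.6,[0,0,-0.5],0],[0.6,[0,0,0],0],[0.6,[0,0,0],0],[0.6,[0,0,0],0]]'

```text
clock: 8.83
eef_pos: [579.3, 85.8, 200.5]
eef_rot: [-3.141, 0.003, 0.267]
wrist_force: [0.5, 0.5, -0.1]
finger_gap: 55.8
```

Run:
```python
from h import *
p,d,K,C=cam('wrist'); save('w3',p); np.savez('w3.npz',p=p,d=d,K=K,C=C); s=manip.read_state(); print(s['eef_pos'],s['eef_rot'],s['clock'])
a=cv2.resize(p[20:140,240:400],None,fx=5,fy=5,interpolation=cv2.INTER_CUBIC); save('w3a',a)
a=cv2.resize(p[140:270,250:390],None,fx=4.5,fy=4.5,interpolation=cv2.INTER_CUBIC); save('w3b',a)
```

```text
[579.35839155  85.88228777 200.60611149] [-3.14106489e+00  2.83945654e-03  2.67008288e-01] 8.8833
```

View pics/w3a.png

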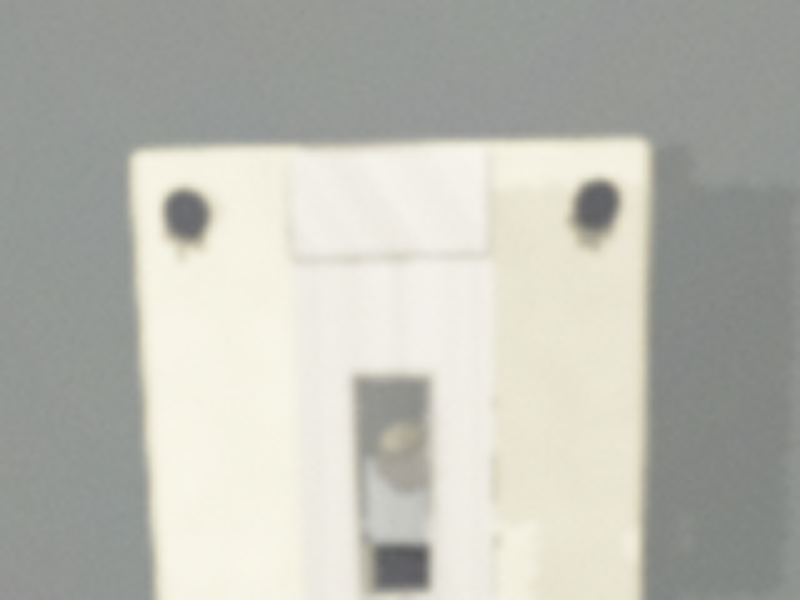

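View pics/w3b.png

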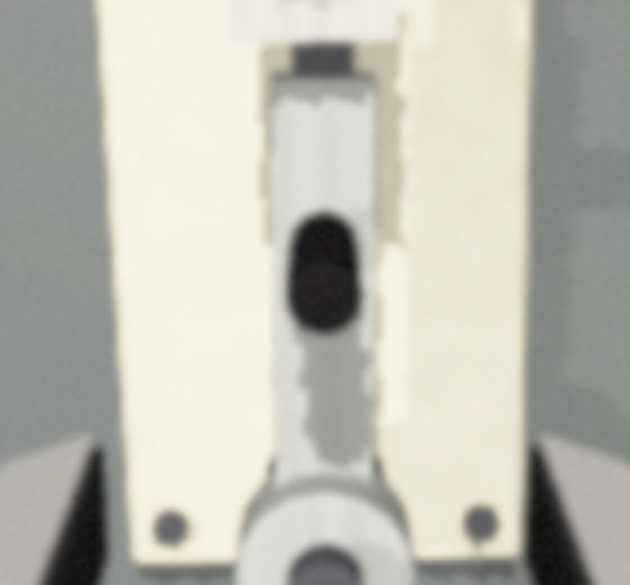

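Run:
```python
from h import *
z=np.load('w3.npz');p,d,K,C=[z[k] for k in 'pdKC']
f=lambda x,y,s,u0,v0:(u0+(x+.5)/s-.5,v0+(y+.5)/s-.5)
A=lambda x,y,h:ray(*f(x,y,5,240,20),h,K,C)[:2]; B=lambda x,y,h:ray(*f(x,y,4.5,250,140),h,K,C)[:2]
cs=[A(131,150,12),A(651,138,12),B(132,566,12),B(525,558,12)]
c=np.mean(cs,0); v=cs[0]+cs[1]-cs[2]-cs[3]; yaw=np.arctan2(v[1],v[0])-np.pi/2; print(c,yaw)
y=np.array([-np.sin(yaw),np.cos(yaw)]); x=np.array([np.cos(yaw),np.sin(yaw)])
loc=lambda q:(((q-c)@x).round(1),((q-c)@y).round(1))
for n,q in dict(handle=B(324,297,100),linkL=B(272,130,54),linkR=B(374,130,54),neckL=B(293,60,52),neckR=B(354,60,52),hub=B(324,560,60),slotTL=A(354,375,68),slotTR=A(431,375,68),slotBL=A(357,590,68),slotBR=A(430,590,68),holeL=A(377,455,54),holetop=A(405,421,54),holebot=A(405,491,54),plateend=A(400,544,54)).items(): print(n,loc(q))
P=pts(d,K,C)
print('yoke',c+70*y)
```

```text
[575.6468076  104.57782707] 0.2884411709229182
handle (np.float64(0.8), np.float64(-19.5))
linkL (np.float64(-10.3), np.float64(6.2))
linkR (np.float64(12.8), np.float64(5.7))
neckL (np.float64(-5.2), np.float64(21.6))
neckR (np.float64(8.5), np.float64(21.3))
hub (np.float64(-0.8), np.float64(-98.9))
slotTL (np.float64(-7.3), np.float64(77.2))
slotTR (np.float64(6.8), np.float64(76.9))
slotBL (np.float64(-8.0), np.float64(38.5))
slotBR (np.float64(5.9), np.float64(38.2))
holeL (np.float64(-3.8), np.float64(62.9))
holetop (np.float64(1.8), np.float64(69.1))
holebot (np.float64(1.5), np.float64(56.0))
plateend (np.float64(0.3), np.float64(45.9))
yoke [555.73473781 171.68601939]
```

Call:
arm_command --steps '[[0.6,[-0.05,0,2.5],0],[0.6,[0,0,3.5],0],[0.6,[0,0,3.5],0],[0.6,[0,0,2.5],0],[0.6,[0,0,1.5],0]]'

```text
clock: 9.3
eef_pos: [577.4, 85.6, 63.0]
eef_rot: [-3.141, 0.006, 0.267]
wrist_force: [-0.3, 0.0, -0.1]
finger_gap: 56.3
```

Call:
arm_command --steps '[[0.6,[0,0,0.4],0],[0.4,[0,0,0],0],[0,[0,0,0],0],[0,[0,0,0],0],[0,[0,0,0],0]]'

```text
clock: 9.72
eef_pos: [580.0, 85.8, 64.6]
eef_rot: [3.141, -0.002, 0.267]
wrist_force: [0.0, 0.2, 0.2]
finger_gap: 33.2
```

Call:
arm_command --steps '[[0,[0,0,0],0],[0,[0,0,0],0],[0,[0,0,0],0],[0,[0,0,0],0],[0,[0,0,0],0]]'

```text
clock: 10.13
eef_pos: [579.7, 85.9, 63.9]
eef_rot: [3.142, -0.001, 0.267]
wrist_force: [0.4, 1.2, 5.3]
finger_gap: 15.7
```

Call:
arm_command --steps '[[0,[0,0,0],0],[0,[0,0,0],0]]'

```text
clock: 10.3
eef_pos: [579.7, 85.9, 63.9]
eef_rot: [3.141, -0.001, 0.267]
wrist_force: [0.7, 1.1, 4.9]
finger_gap: 16.1
```

Call:
arm_command --steps '[[0,[-0.12,0,0],0],[0,[0,0,0],0],[0,[0,0,0],0],[0,[0,0,0],0]]'

```text
clock: 10.63
eef_pos: [578.8, 85.7, 63.9]
eef_rot: [3.141, -0.001, 0.267]
wrist_force: [4.4, 1.8, 6.0]
finger_gap: 15.9
```

Call:
arm_command --steps '[[0.6,[0,0,0],0],[0.6,[0,0,0],0],[0.6,[0,0,0],0],[0.6,[0,0,0],0]]'

```text
clock: 10.97
eef_pos: [577.8, 85.3, 63.0]
eef_rot: [-3.141, 0.001, 0.267]
wrist_force: [0.2, 1.2, 0.0]
finger_gap: 39.1
```

Call:
arm_command --steps '[[0.6,[0,0,-1.5],0],[0.6,[0,0,-3],0],[0.6,[0,0,-4],0],[0.6,[0,0,-3.5],0],[0.6,[0,0,-1.5],0]]'

```text
clock: 11.38
eef_pos: [579.2, 85.5, 203.3]
eef_rot: [3.141, -0.005, 0.267]
wrist_force: [-0.6, -0.5, 0.5]
finger_gap: 56.3
```

Call:
arm_command --steps '[[0.6,[0,0,0],0],[0.6,[0,0,0],0],[0.6,[0,0,0],0],[0.6,[0,0,0],0]]'

```text
clock: 11.72
eef_pos: [577.7, 85.4, 196.7]
eef_rot: [-3.141, 0.003, 0.267]
wrist_force: [-0.3, -0.2, 0.5]
finger_gap: 56.7
```

Run:
```python
from h import *
p,d,K,C=cam('wrist'); save('w4',p); np.savez('w4.npz',p=p,d=d,K=K,C=C); s=manip.read_state(); print(s['eef_pos'],s['eef_rot'],s['clock'])
a=cv2.resize(p[20:140,240:400],None,fx=5,fy=5,interpolation=cv2.INTER_CUBIC); save('w4a',a)
a=cv2.resize(p[140:270,250:390],None,fx=4.5,fy=4.5,interpolation=cv2.INTER_CUBIC); save('w4b',a)
```

```text
[577.78901685  85.44294347 196.90369976] [-3.14113311e+00  2.49122140e-03  2.66995412e-01] 11.7667
```

View pics/w4a.png

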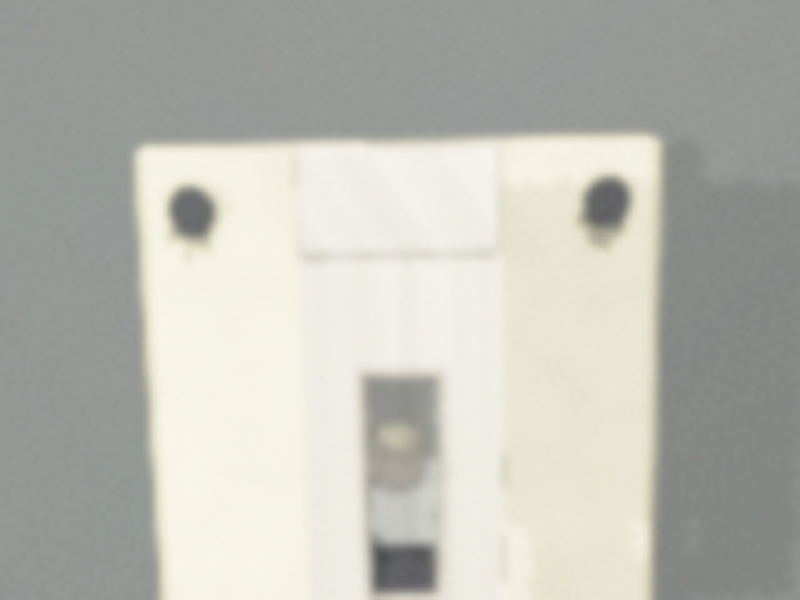

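View pics/w4b.png

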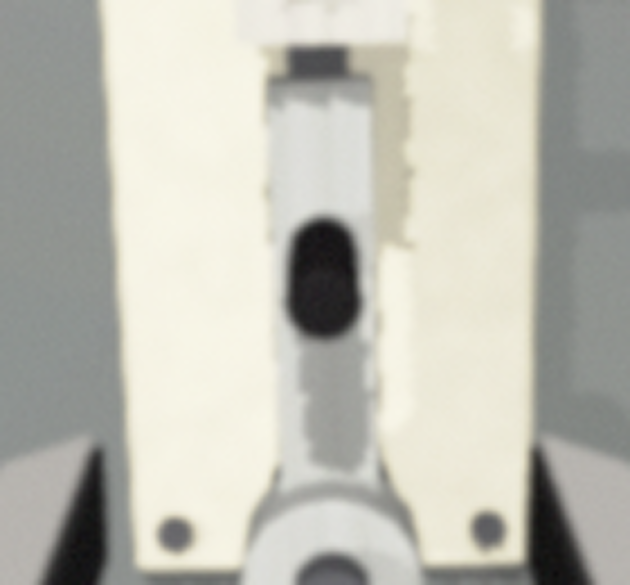

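The link is now in line: in the crop the eye hole centre is at about x=400 and the slot centre at 402. Next I'll go and look at the pin.

```bash
python3 -c "
from h import *
plan([447,-240,205],-0.066,10,grip=0.7)"
```

```text
[[0.7,[-2.12,2.79,-0.08],np.float64(0.033)],[0.7,[-2.03,2.87,-0.08],np.float64(0.033)],[0.7,[-1.93,2.92,-0.08],np.float64(0.033)],[0.7,[-1.83,2.99,-0.08],np.float64(0.033)],[0.7,[-1.74,3.05,-0.08],np.float64(0.033)]]
[[0.7,[-1.63,3.11,-0.09],np.float64(0.033)],[0.7,[-1.53,3.15,-0.08],np.float64(0.033)],[0.7,[-1.42,3.21,-0.08],np.float64(0.033)],[0.7,[-1.32,3.25,-0.08],np.float64(0.033)],[0.7,[-1.21,3.29,-0.08],np.float64(0.033)]]
end [ 447. -240.  205.] -0.063
```

Call:
arm_command --steps '[[0.7,[-2.1,2.8,-0.1],0.033],[0.7,[-2,2.85,-0.1],0.033],[0.7,[-1.95,2.9,-0.1],0.033],[0.7,[-1.85,3,-0.1],0.033],[0.7,[-1.75,3.05,-0.1],0.033]]'

```text
clock: 12.18
eef_pos: [511.6, -78.2, 202.6]
eef_rot: [-3.141, 0.001, 0.101]
wrist_force: [0.3, -0.5, -0.1]
finger_gap: 65.9
```

Call:
arm_command --steps '[[0.7,[-1.65,3.1,-0.1],0.033],[0.7,[-1.5,3.15,-0.1],0.033],[0.7,[-1.4,3.2,-0.1],0.033],[0.7,[-1.3,3.25,0],0.033],[0.7,[-1.2,3.3,0],0.033]]'

```text
clock: 12.6
eef_pos: [446.9, -240.9, 205.8]
eef_rot: [-3.141, 0.001, -0.065]
wrist_force: [0.9, -0.5, 0.9]
finger_gap: 65.7
```

Call:
arm_command --steps '[[0.7,[0,0,0],0],[0.7,[0,0,0],0],[0.7,[0,0,0],0],[0.7,[0,0,0],0],[0.7,[0,0,0],0]]'

```text
clock: 13.02
eef_pos: [448.4, -238.6, 206.3]
eef_rot: [-3.141, 0.0, -0.061]
wrist_force: [0.0, -0.1, 0.5]
finger_gap: 65.9
```

Run:
```python
from h import *
p,d,K,C=cam('wrist'); save('w5',p); np.savez('w5.npz',p=p,d=d,K=K,C=C); s=manip.read_state(); print(s['eef_pos'],s['eef_rot'],s['clock'])
a=cv2.resize(p[130:270,230:410],None,fx=4,fy=4,interpolation=cv2.INTER_CUBIC); save('w5a',a)
```

```text
[ 448.40103326 -238.68692348  206.33110719] [-3.14142212e+00  1.66181480e-04 -6.13259805e-02] 13.0667
```

View pics/w5a.png

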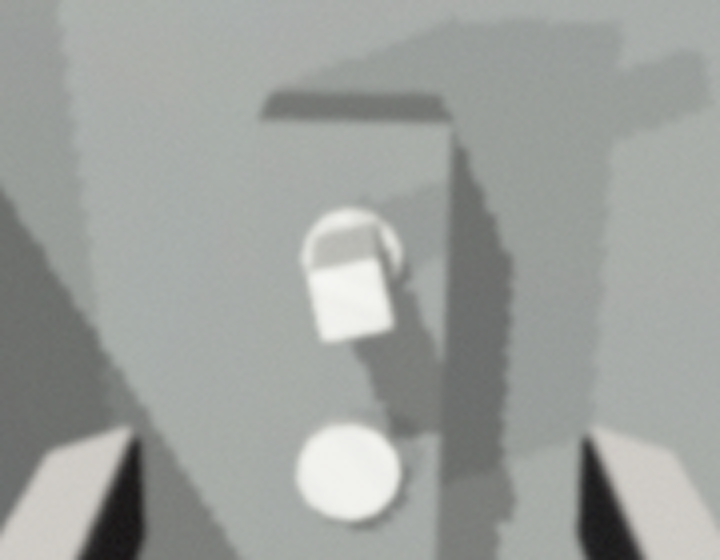

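Run:
```python
from h import *
z=np.load('w5.npz');p,d,K,C=[z[k] for k in 'pdKC']
f=lambda x,y,s,u0,v0:(u0+(x+.5)/s-.5,v0+(y+.5)/s-.5)
A=lambda x,y,h:ray(*f(x,y,4,230,130),h,K,C)[:2]
g=[A(*q,100) for q in [(308,275),(380,258),(396,324),(323,342)]]
print('grip',np.mean(g,0),[np.linalg.norm(g[i]-g[(i+1)%4]).round(1) for i in range(4)])
e=[g[1]-g[0]+g[2]-g[3], g[0]-g[3]+g[1]-g[2]]
print([np.arctan2(v[1],v[0]) for v in e])
print('flange',A(352,258,60),'spare',A(348,472,62),'corner',A(452,122,55))
```

```text
grip [ 446.92322087 -239.43852192] [np.float64(17.0), np.float64(16.3), np.float64(17.6), np.float64(16.6)]
[np.float64(0.18509775540627674), np.float64(1.725816438398897)]
flange [ 446.65917281 -240.19324747] spare [ 441.73669702 -299.94033173] corner [ 474.50630506 -207.02247757]
```

Call:
arm_command --steps '[[0.7,[-0.15,0.1,2],-0.08],[0.7,[0,0,3],-0.08],[0.7,[0,0,3.5],-0.07],[0.7,[0,0,3],0],[0.7,[0,0,2],0]]'

```text
clock: 13.48
eef_pos: [445.8, -239.3, 68.7]
eef_rot: [-3.14, 0.002, 0.169]
wrist_force: [0.1, 0.1, -0.7]
finger_gap: 65.9
```

Call:
arm_command --force 30 --steps '[[0.7,[0,0,0.8],0],[0.7,[0,0,0],0],[0.7,[0,0,0],0],[0.7,[0,0,0],0]]'

```text
clock: 13.82
eef_pos: [447.3, -240.8, 65.0]
eef_rot: [3.14, -0.002, 0.167]
wrist_force: [-0.2, -0.4, 1.0]
finger_gap: 66.1
```

Call:
arm_command --steps '[[0,[0,0,0.1],0],[0,[0,0,0],0],[0,[0,0,0],0],[0,[0,0,0],0],[0,[0,0,0],0]]'

```text
clock: 14.23
eef_pos: [446.5, -240.6, 62.7]
eef_rot: [3.141, -0.0, 0.167]
wrist_force: [0.1, 0.1, -0.5]
finger_gap: 35.9
```

Call:
arm_command --steps '[[0,[0,0,0],0],[0,[0,0,0],0],[0,[0,0,0],0],[0,[0,0,0],0],[0,[0,0,0],0]]'

```text
clock: 14.65
eef_pos: [446.4, -240.5, 62.5]
eef_rot: [-3.142, 0.0, 0.167]
wrist_force: [-0.3, 0.4, -0.2]
finger_gap: 17.6
```

Call:
arm_command --steps '[[0,[0,0,0],0],[0,[0,0,-1],0],[0,[0,0,-1.5],0],[0,[0,0,-2],0],[0,[0,0,-2.5],0]]'

```text
clock: 15.07
eef_pos: [445.9, -240.2, 133.0]
eef_rot: [-3.14, 0.001, 0.167]
wrist_force: [0.4, -0.5, -1.5]
finger_gap: 18.0
```

Call:
arm_command --steps '[[0,[0,0,-3],0],[0,[0,0,-2.5],0],[0,[0,0,-1],0],[0,[0,0,0],0],[0,[0,0,0],0]]'

```text
clock: 15.48
eef_pos: [446.2, -240.4, 196.8]
eef_rot: [-3.141, 0.0, 0.167]
wrist_force: [-0.8, -0.0, -1.4]
finger_gap: 18.1
```

Run:
```python
from h import *
s=manip.read_state(); print(s['eef_pos'],s['eef_rot'],s['clock'],s['wrist_force'],s['finger_gap'])
p,d,K,C=cam('wrist'); save('w6',p); 
plan([567,131,195],0.287,13,grip=0)
```

```text
[ 446.23067942 -240.36889196  196.78166777] [-3.14134765e+00  2.87571578e-04  1.67001580e-01] 15.4833 [-0.78245375 -0.0224226  -1.36487735] 18.13415207856347
[[0,[1.39,-2.66,0.01],np.float64(-0.009)],[0,[1.42,-2.65,0.01],np.float64(-0.009)],[0,[1.44,-2.63,0.0],np.float64(-0.009)],[0,[1.46,-2.63,0.01],np.float64(-0.009)],[0,[1.49,-2.6,0.01],np.float64(-0.009)]]
[[0,[1.51,-2.6,0.01],np.float64(-0.009)],[0,[1.54,-2.58,0.0],np.float64(-0.009)],[0,[1.56,-2.57,0.01],np.float64(-0.009)],[0,[1.58,-2.55,0.01],np.float64(-0.009)],[0,[1.6,-2.54,0.01],np.float64(-0.009)]]
[[0,[1.63,-2.53,0.0],np.float64(-0.009)],[0,[1.65,-2.51,0.01],np.float64(-0.009)],[0,[1.67,-2.49,0.01],np.float64(-0.009)]]
end [567. 131. 195.] 0.284
```

View pics/w6.png

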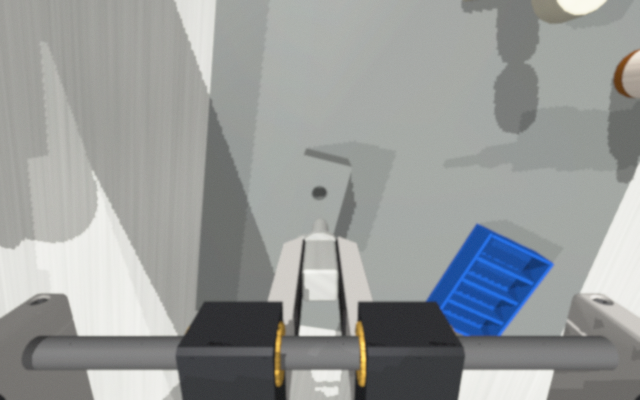

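Run:
```python
from h import *
p=cv2.imread('pics/w6.png')[...,::-1]; c=manip.calibration('wrist')
a=cv2.resize(p[200:300,270:370],None,fx=6,fy=6,interpolation=cv2.INTER_CUBIC); save('w6a',a)
T=np.array(c['tool_from_camera']); K=np.array([[c['fx'],0,c['cx']],[0,c['fy'],c['cy']],[0,0,1]])
print(ray(320,222,53.5,K,T), T.round(3).tolist())
plan([558,164,195],0.287,13,grip=0)
```

```text
[ 1.31146142 -1.02973846 53.5       ] [[1.0, -0.001, -0.0, 1.301], [0.001, 0.958, 0.288, -86.375], [0.0, -0.288, 0.958, -179.684], [0.0, 0.0, 0.0, 1.0]]
[[0,[1.37,-2.92,0.01],np.float64(-0.009)],[0,[1.39,-2.91,0.01],np.float64(-0.009)],[0,[1.42,-2.9,0.0],np.float64(-0.009)],[0,[1.44,-2.88,0.01],np.float64(-0.009)],[0,[1.48,-2.88,0.01],np.float64(-0.009)]]
[[0,[1.49,-2.85,0.01],np.float64(-0.009)],[0,[1.53,-2.85,0.0],np.float64(-0.009)],[0,[1.54,-2.83,0.01],np.float64(-0.009)],[0,[1.58,-2.82,0.01],np.float64(-0.009)],[0,[1.6,-2.8,0.01],np.float64(-0.009)]]
[[0,[1.62,-2.79,0.0],np.float64(-0.009)],[0,[1.65,-2.77,0.01],np.float64(-0.009)],[0,[1.67,-2.76,0.01],np.float64(-0.009)]]
end [558. 164. 195.] 0.284
```

View pics/w6a.png

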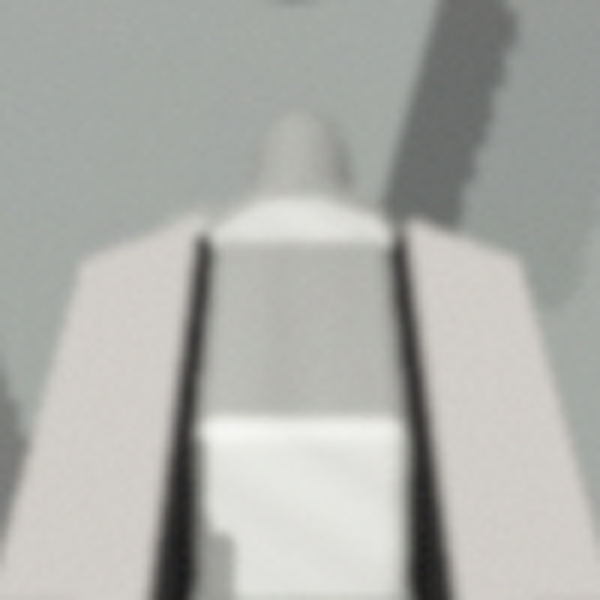

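Call:
arm_command --steps '[[0,[1.3,-2.9,0],-0.009],[0,[1.4,-2.9,0],-0.009],[0,[1.4,-2.9,0],-0.009],[0,[1.45,-2.9,0],-0.009],[0,[1.45,-2.9,0],-0.009]]'

```text
clock: 15.95
eef_pos: [488.1, -83.5, 195.6]
eef_rot: [-3.14, 0.003, 0.212]
wrist_force: [1.2, 0.2, -0.1]
finger_gap: 18.1
```

Call:
arm_command --steps '[[0,[1.5,-2.85,0],-0.009],[0,[1.5,-2.85,0],-0.009],[0,[1.55,-2.85,0],-0.009],[0,[1.55,-2.8,0],-0.009],[0,[1.6,-2.8,0],-0.009]]'

```text
clock: 16.37
eef_pos: [530.8, 71.9, 195.5]
eef_rot: [-3.141, 0.003, 0.258]
wrist_force: [-0.2, 0.4, -1.3]
finger_gap: 17.6
```

Call:
arm_command --steps '[[0,[1.6,-2.8,0],-0.01],[0,[1.6,-2.75,0],-0.01],[0,[1.6,-2.75,0],-0.01],[0,[0,0,0],0],[0,[0,0,0],0]]'

```text
clock: 16.78
eef_pos: [555.0, 164.0, 195.1]
eef_rot: [-3.141, 0.003, 0.289]
wrist_force: [0.0, -0.7, -1.2]
finger_gap: 17.9
```

Call:
arm_command --steps '[[0,[0,0,0],0],[0,[0,0,0],0],[0,[0,0,0],0],[0,[0,0,0],0]]'

```text
clock: 17.12
eef_pos: [555.7, 162.1, 197.5]
eef_rot: [3.142, 0.0, 0.286]
wrist_force: [-0.4, -0.1, -0.8]
finger_gap: 17.6
```

Run:
```python
from h import *
s=manip.read_state(); print(s['eef_pos'],s['eef_rot'],s['clock'],s['wrist_force'],s['finger_gap'])
p,d,K,C=cam('wrist'); save('w7',p); np.savez('w7.npz',p=p,d=d,K=K,C=C)
a=cv2.resize(p[100:280,220:420],None,fx=4,fy=4,interpolation=cv2.INTER_CUBIC)[:600]; save('w7a',a[:600])
plan([556.6,163.6,130],0.287,6,grip=0)
```

```text
[555.68859438 162.12935775 197.46051045] [3.14154254e+00 1.04768499e-05 2.85813056e-01] 17.1167 [-0.36729804 -0.128656   -0.75397808] 17.619740141805817
[[0,[0.02,-0.02,1.13],np.float64(-0.0)],[0,[0.02,-0.01,1.12],np.float64(-0.0)],[0,[0.02,-0.02,1.13],np.float64(-0.0)],[0,[0.02,-0.02,1.12],np.float64(-0.0)],[0,[0.02,-0.02,1.13],np.float64(-0.0)]]
[[0,[0.02,-0.01,1.12],np.float64(-0.0)]]
end [556.6 163.6 130. ] 0.286
```

View pics/w7a.png

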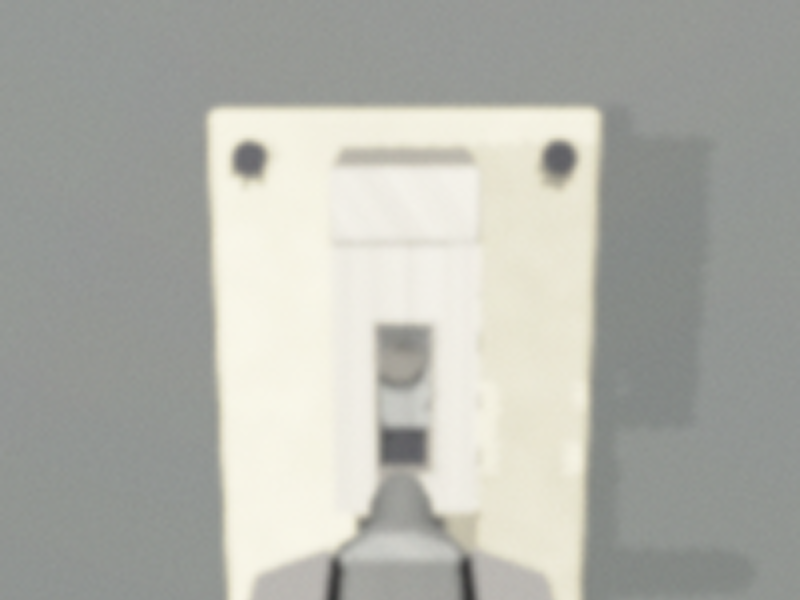

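Run:
```python
from h import *
z=np.load('w7.npz');p,d,K,C=[z[k] for k in 'pdKC']
f=lambda x,y:(220+(x+.5)/4-.5,100+(y+.5)/4-.5)
A=lambda x,y,h:ray(*f(x,y),h,K,C)[:2]
t=np.array([555.69,162.13]);yw=.287
X=np.array([np.cos(yw),np.sin(yw)]);Y=np.array([np.sin(yw),-np.cos(yw)])
for n,q in dict(slotTL=A(376,324,68),slotTR=A(433,324,68),slotBL=A(379,466,68),slotBR=A(428,466,68),holebot=A(402,387,54),holeL=A(379,365,54),holeR=A(428,365,54),earL=A(333,480,68),earR=A(480,480,68),pl=A(209,108,12),pr=A(600,108,12)).items(): print(n,((q-t)@X).round(1),((q-t)@Y).round(1))
```

```text
slotTL -4.6 -16.1
slotTR 9.3 -16.1
slotBL -4.2 20.6
slotBR 8.2 20.6
holebot 1.7 3.8
holeL -4.2 -2.1
holeR 8.4 -2.1
earL -15.9 24.3
earR 21.4 24.4
pl -51.3 -64.3
pr 56.4 -64.1
```

Call:
arm_command --steps '[[0,[0.1,-0.2,1],0],[0,[0,0,2],0],[0,[0,0,2],0],[0,[0,0,1.5],0],[0,[0,0,0.5],0]]'

```text
clock: 17.58
eef_pos: [554.9, 164.9, 124.4]
eef_rot: [-3.141, 0.004, 0.287]
wrist_force: [-0.2, 1.0, -0.7]
finger_gap: 18.1
```

Call:
arm_command --steps '[[0,[0,0,0],0],[0,[0,0,0],0],[0,[0,0,0],0],[0,[0,0,0],0],[0,[0,0,0],0]]'

```text
clock: 18.0
eef_pos: [556.4, 165.3, 128.2]
eef_rot: [3.142, -0.001, 0.287]
wrist_force: [0.6, -0.3, -0.9]
finger_gap: 17.9
```

Run:
```python
from h import *
s=manip.read_state(); print(s['eef_pos'],s['eef_rot'],s['clock'],s['wrist_force'],s['finger_gap'])
p,d,K,C=cam('wrist'); save('w8',p); np.savez('w8.npz',p=p,d=d,K=K,C=C)
a=cv2.resize(p[130:280,220:420],None,fx=4,fy=4,interpolation=cv2.INTER_CUBIC)[:600]; save('w8a',a[:600])
```

```text
[556.38740903 165.25500974 128.19551136] [ 3.14153484e+00 -1.24487358e-03  2.87005023e-01] 18.0 [ 0.58648987 -0.2748871  -0.91230894] 17.9068448579059
```

View pics/w8a.png

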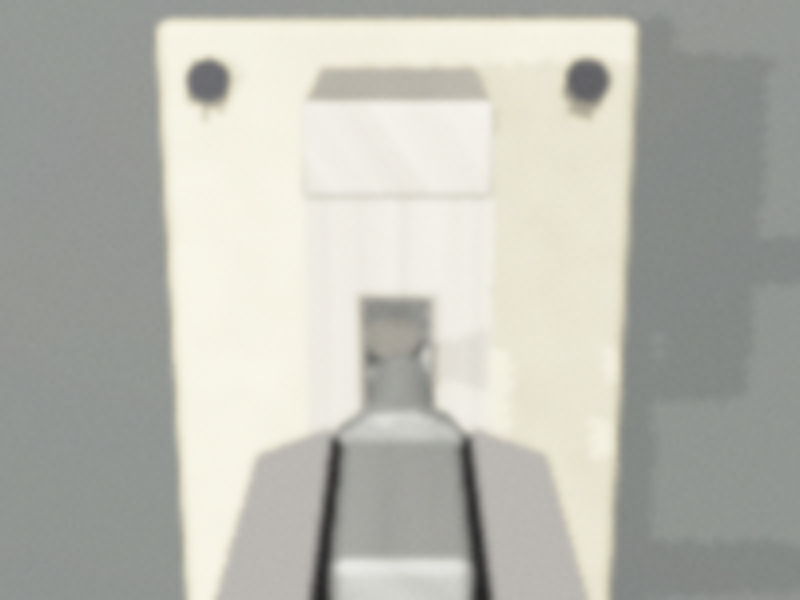

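Run:
```python
from h import *
z=np.load('w8.npz');p,d,K,C=[z[k] for k in 'pdKC']
f=lambda x,y:(220+(x+.5)/4-.5,130+(y+.5)/4-.5)
A=lambda x,y,h:ray(*f(x,y),h,K,C)[:2]
t=np.array([556.39,165.25]);yw=.287
X=np.array([np.cos(yw),np.sin(yw)]);Y=np.array([np.sin(yw),-np.cos(yw)])
for n,q in dict(slotTL=A(361,297,68),slotTR=A(432,297,68),holetop=A(396,318,54),web=A(396,195,68),earL=A(306,300,68),earR=A(492,300,68),nose=A(400,350,74.7)).items(): print(n,((q-t)@X).round(1),((q-t)@Y).round(1))
a=cv2.resize(p[195:235,300:340],None,fx=14,fy=14,interpolation=cv2.INTER_CUBIC); save('w8c',np.clip(a*1.2,0,255).astype('uint8'))
```

```text
slotTL -6.2 -13.4
slotTR 7.5 -13.3
holetop 0.5 -4.6
web 0.6 -33.5
earL -16.9 -12.8
earR 19.2 -12.7
nose 1.3 -4.8
```

View pics/w8c.png

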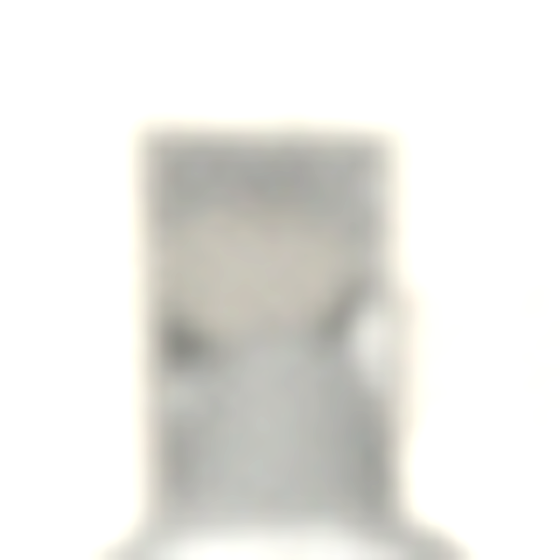

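Call:
arm_command --steps '[[0,[-0.06,0.13,0.3],0],[0,[0,0,0.3],0],[0,[0,0,0.3],0],[0,[0,0,0.3],0],[0,[0,0,0.3],0]]'

```text
clock: 18.47
eef_pos: [555.8, 163.8, 112.0]
eef_rot: [-3.142, 0.0, 0.287]
wrist_force: [0.2, 0.8, -0.6]
finger_gap: 17.8
```

Call:
arm_command --steps '[[0,[0,0,0.2],0],[0,[0,0,0],0],[0,[0,0,0],0]]'

```text
clock: 18.72
eef_pos: [555.8, 163.8, 110.3]
eef_rot: [-3.142, 0.0, 0.287]
wrist_force: [-0.7, 0.1, -0.4]
finger_gap: 17.9
```

Call:
arm_command --steps '[[0,[0,0,0.15],0],[0,[0,0,0.15],0],[0,[0,0,0.15],0],[0,[0,0,0],0]]'

```text
clock: 19.05
eef_pos: [555.7, 163.7, 105.6]
eef_rot: [-3.142, 0.0, 0.287]
wrist_force: [0.1, -0.1, -1.1]
finger_gap: 17.6
```

Call:
arm_command --steps '[[0,[0,0,0.15],0],[0,[0,0,0.15],0],[0,[0,0,0],0]]'

```text
clock: 19.3
eef_pos: [555.8, 163.7, 102.6]
eef_rot: [-3.142, 0.0, 0.287]
wrist_force: [1.2, -0.2, -0.5]
finger_gap: 17.7
```

Call:
arm_command --steps '[[0,[0,0,0.15],0],[0,[0,0,0.15],0],[0,[0,0,0],0]]'

```text
clock: 19.55
eef_pos: [555.7, 163.7, 99.6]
eef_rot: [-3.142, 0.001, 0.287]
wrist_force: [1.0, -0.3, -1.5]
finger_gap: 18.3
```

Call:
arm_command --steps '[[0,[0,0,0.15],0],[0,[0,0,0.15],0],[0,[0,0,0],0]]'

```text
clock: 19.8
eef_pos: [555.7, 163.7, 96.6]
eef_rot: [3.142, 0.0, 0.287]
wrist_force: [-0.3, -1.8, -2.1]
finger_gap: 18.3
```

Call:
arm_command --steps '[[0,[0,-0.15,0],0],[0,[0,-0.15,0],0],[0,[0,-0.15,0],0],[0,[0,0,0],0]]'

```text
clock: 20.13
eef_pos: [554.6, 167.5, 96.7]
eef_rot: [3.14, 0.001, 0.287]
wrist_force: [0.9, -5.6, -2.1]
finger_gap: 17.7
```

Call:
arm_command --steps '[[0,[0,-0.15,0],0],[0,[0,-0.15,0],0],[0,[0,0,0],0]]'

```text
clock: 20.38
eef_pos: [553.7, 170.4, 96.8]
eef_rot: [3.14, 0.001, 0.287]
wrist_force: [0.6, -6.4, -1.8]
finger_gap: 17.7
```

Call:
arm_command --steps '[[0,[0,-0.04,0.15],0],[0,[0,0,0.15],0],[0,[0,0,0.1],0],[0,[0,0,0],0]]'

```text
clock: 20.72
eef_pos: [554.0, 170.7, 93.1]
eef_rot: [3.14, -0.0, 0.287]
wrist_force: [0.5, -5.4, -0.1]
finger_gap: 18.0
```

Call:
arm_command --steps '[[0,[0,0,0.1],0],[0,[0,0,0.1],0],[0,[0,0,0],0]]'

```text
clock: 20.97
eef_pos: [554.0, 170.7, 91.2]
eef_rot: [3.14, -0.001, 0.287]
wrist_force: [-0.7, -6.5, 1.3]
finger_gap: 17.6
```

Call:
arm_command --steps '[[0,[0,0,0.1],0],[0,[0,0,0.1],0],[0,[0,0,0.1],0],[0,[0,0,0],0]]'

```text
clock: 21.3
eef_pos: [554.0, 170.7, 88.2]
eef_rot: [3.14, -0.001, 0.287]
wrist_force: [1.1, -6.4, 1.0]
finger_gap: 18.2
```

Call:
arm_command --steps '[[0,[0,0,0.1],0],[0,[0,0,0.1],0],[0,[0,0,0.1],0],[0,[0,0,0],0]]'

```text
clock: 21.63
eef_pos: [554.1, 170.7, 85.2]
eef_rot: [3.14, -0.001, 0.287]
wrist_force: [1.1, -6.1, 0.8]
finger_gap: 18.0
```

Call:
arm_command --steps '[[0,[0,0,0.1],0],[0,[0,0,0.1],0],[0,[0,0,0.1],0],[0,[0,0,0],0]]'

```text
clock: 21.97
eef_pos: [554.1, 170.7, 82.3]
eef_rot: [3.14, -0.001, 0.287]
wrist_force: [1.5, -6.3, 0.7]
finger_gap: 17.9
```

Call:
arm_command --steps '[[0,[0,0,0.1],0],[0,[0,0,0.1],0],[0,[0,0,0.1],0],[0,[0,0,0],0]]'

```text
clock: 22.3
eef_pos: [554.1, 170.7, 79.3]
eef_rot: [3.14, -0.001, 0.287]
wrist_force: [1.3, -6.2, 0.4]
finger_gap: 17.8
```

Call:
arm_command --steps '[[0,[0,0,0.1],0],[0,[0,0,0.1],0],[0,[0,0,0.1],0],[0,[0,0,0],0]]'

```text
clock: 22.63
eef_pos: [554.1, 170.7, 76.2]
eef_rot: [3.14, -0.001, 0.287]
wrist_force: [1.3, -5.7, 1.8]
finger_gap: 17.7
```

Call:
arm_command --steps '[[0,[0,0,0.05],0],[0,[0,0,0],0],[0,[0,0,0],0]]'

```text
clock: 22.88
eef_pos: [554.1, 170.7, 75.9]
eef_rot: [3.14, -0.001, 0.287]
wrist_force: [1.1, -6.1, 2.0]
finger_gap: 17.7
```

Call:
arm_command --steps '[[0,[0,0,0.05],0],[0,[0,0,0],0],[0,[0,0,0],0]]'

```text
clock: 23.13
eef_pos: [554.2, 170.7, 75.5]
eef_rot: [3.14, -0.001, 0.287]
wrist_force: [-0.2, -6.7, 3.1]
finger_gap: 18.0
```

Call:
arm_command --steps '[[0,[0,0,0.05],0],[0,[0,0,0],0],[0,[0,0,0],0]]'

```text
clock: 23.38
eef_pos: [554.2, 170.7, 75.5]
eef_rot: [3.14, -0.001, 0.287]
wrist_force: [-1.8, -6.5, 8.3]
finger_gap: 17.8
```

Call:
arm_command --steps '[[0,[0,0,-0.03],0],[0.3,[0,0,0],0],[0.4,[0,0,0],0],[0.5,[0,0,0],0],[0.5,[0,0,0],0]]'

```text
clock: 23.8
eef_pos: [553.6, 171.5, 74.7]
eef_rot: [-3.141, -0.0, 0.287]
wrist_force: [-0.3, 0.5, -0.2]
finger_gap: 41.2
```

Call:
arm_command --steps '[[0.5,[0,0,0],0],[0.5,[0,0,-1],0],[0.5,[0,0,-2],0],[0.5,[0,0,-3],0],[0.5,[0,0,-3],0]]'

```text
clock: 24.22
eef_pos: [553.3, 171.3, 166.2]
eef_rot: [-3.141, 0.001, 0.287]
wrist_force: [-0.1, 0.5, 0.1]
finger_gap: 47.0
```

Call:
arm_command --steps '[[0.5,[0,0,-2],0],[0.5,[0,0,-1],0],[0.5,[0,1,0],0],[0.5,[0,0,0],0],[0.5,[0,0,0],0]]'

```text
clock: 24.63
eef_pos: [556.1, 161.0, 193.2]
eef_rot: [-3.141, 0.002, 0.286]
wrist_force: [-0.3, 0.0, -0.3]
finger_gap: 46.9
```

Run:
```python
from h import *
s=manip.read_state(); print(s['eef_pos'],s['eef_rot'],s['clock'],s['wrist_force'],s['finger_gap'])
p,d,K,C=cam('wrist'); save('w9',p); P=pts(d,K,C)
a=cv2.resize(p[80:280,220:420],None,fx=3,fy=3,interpolation=cv2.INTER_CUBIC); save('w9a',a)
np.savez('w9.npz',p=p,d=d,K=K,C=C)
q=P.reshape(-1,3); m=(np.hypot(q[:,0]-554.5,q[:,1]-171.3)<6)&(q[:,2]>60); print('top of grip z',np.median(q[m][:,2]),np.percentile(q[m][:,2],[5,95]))
p,d,K,C=cam('top'); save('top9',p)
p,d,K,C=cam('scene'); a=cv2.resize(p[150:290,150:370],None,fx=3.5,fy=3.5,interpolation=cv2.INTER_CUBIC); save('scene9',np.clip(a*1.4,0,255).astype('uint8'))
```

```text
[556.09787591 160.99484668 193.16507626] [-3.14144308e+00  2.35064554e-03  2.86127116e-01] 24.6333 [-0.25608139  0.03407469 -0.29488863] 46.938468054511276
top of grip z 113.57904995691104 [112.59530941 114.51822476]
```

View pics/w9a.png

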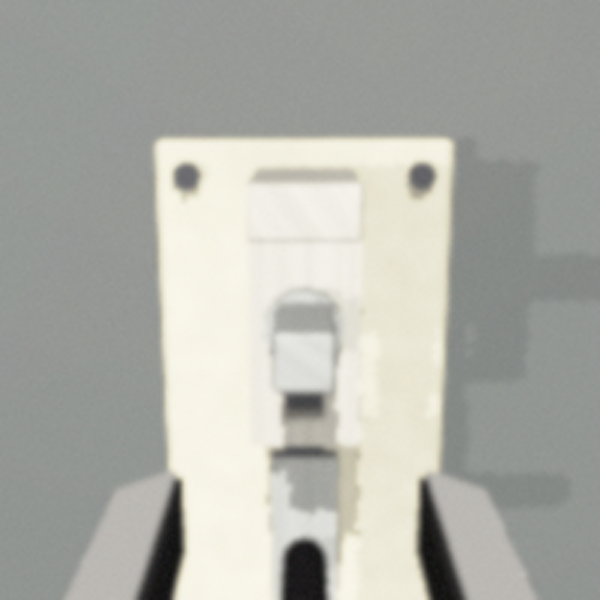

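View pics/scene9.png

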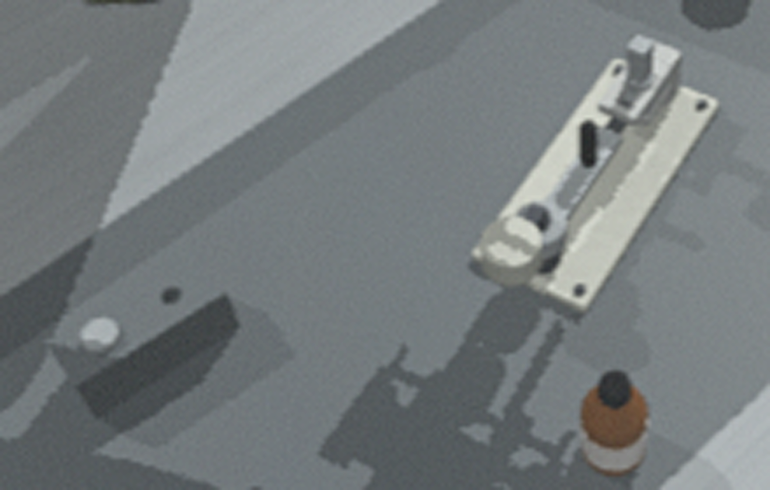

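View pics/top9.png

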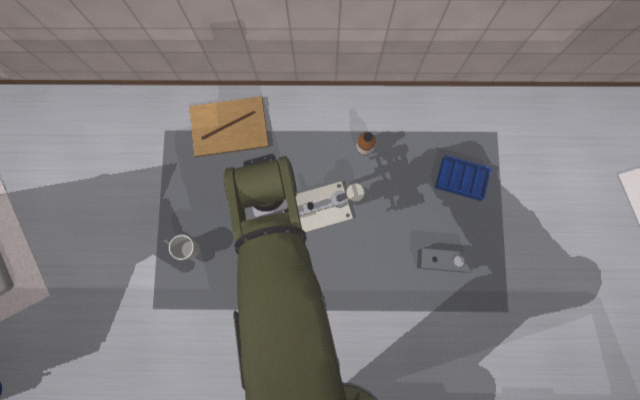

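```bash
python3 -c "
from cell import manip
print(manip.sign_off())"
```

```text
the job is handed in; nothing more can be done
None
```

The job is done and handed in at about 24.7 s: the link is in line, and the long pin is through the eye and the lower ear, let go with its flange on the upper ear.

- **Link:** The first swing went about 0.024 rad past the line, so I re-gripped the handle twice to bring it back. The eye's hole then sat within about 0.5 mm of the slot's centre.
- **Pin:** I went down through the slot into the eye and drew it out about 7 mm, feeling a steady pull of roughly 6 N. The pin then went down through the lower ear's hole. The flange stopped at the height where it should rest on the ear, at about 8 N. Readings while placing the pin stayed below about 11 N.
- **Last checks:** The top of the grip measured 113.6 mm (113 expected), so the flange is flush as far as the camera can tell. The spare pin, bottle, slide box and beaker stand where they were. The gripper was empty and clear, with the wrist force near zero.
- **What disagreed:** The wrist camera's calibration was about 1.3 mm off across the jaws, which I saw on the held pin and corrected for. My estimates of the eye's position varied by 1–2 mm, and feel settled it.

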